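# Eggs from the railed rack into the pocket tray

## Robot

A 7-joint arm with a two-finger parallel gripper is mounted at the origin on the work surface. World frame = base frame: x ahead of the robot, y to its left, z up, the work surface at z = 0. Lengths are in mm, angles in rad, forces in N, time in s.
With the tool pointing down it reaches from about 400 to 875 mm from the base axis. Payload 4.4 kg.
Tool frame: the origin (TCP) lies on the centre line of the jaws, within the pads' length; the fingertips stand 25 mm ahead of it and the grasp point (between the pads) lies 6 mm ahead of it (ctrl.finger_overhang is the distance from the TCP to the fingertips, in mm); z points along the fingers, y is the line along which they close (so a half turn about z gives the same grasp; the last joint's range is limited). The gripper opens to 85 mm and grips with 20 to 120 N. Pads are 22 mm wide; open, the fingers measure 114 mm over their backs; the gripper's body (76 mm by 85 mm) begins 54 mm behind the grasp point. The pads swing forward as they close: fully open they stand 13 mm farther back than shut.
Start: joints at [-1.181, 0.628, 0.038, 1.517, -0.027, 0.996, -0.02], TCP at [286.098, 583.666, 256.313] pointing down, gripper open.
Joint ranges: [-3.06, 3.06], [-0.37, 2.12], [-1.25, 1.32], [0.18, 2.47], [-1.1, 4.24], [0.23, 1.98], [-2.94, 2.94]. Speed limits (rad/s): [2.57, 2.57, 3.14, 3.14, 3.14, 3.14, 3.14].

## Interface

Orientations are given as [roll, pitch, yaw] about the fixed x, y, z axes, in that order (R = Rz(yaw) Ry(pitch) Rx(roll)).
In Python, from cell import ctrl gives the robot as it stands. The module is installed in compiled form; this text tells all that it offers.
- The arm moves only by the tool play_rows, never from a script. Its argument "targets" is a list of rows, each a list of 5 numbers: the closure, from 0 (fully open) to 1 (shut), then the shift along the tool's x, y, z in cm, then the turn about the tool's z in degrees. In form: [[gripper, dx, dy, dz, spin], ...]. A call has 1 to 10 rows; each row is the pose to reach, as a shift and turn from the pose commanded when the call began, along the tool's axes at that moment; what a row does not reach only later rows make up. A row lasts 1/10 s, in which the tool goes at most 50 mm and 8.59 degrees, less where a joint would pass 70% of its speed; a pose out of reach is approached as far as the arm can. A call with a gripper value outside its range is refused whole. The fingers move at their own pace and stop on an object; the grip force is fixed at half the most. Time passes only in rows, so rows that repeat a pose let the fingers close. It gives the time, the measured TCP pose, the force, the opening and the grip force at its end, in the units of the state.
- ctrl.read_state(): the state, without advancing time (a new reading comes with each control period).
- ctrl.get_image(name): name is "scene" or "top" or "wrist"; returns (picture, depth): 400x640x3 uint8, red, green, blue; 400x640 float32, mm along the optical axis (not along the pixel's ray), 0 where there is no reading.
- ctrl.calibration(name): a dict with "vfov" (degrees; the focal length in pixels is half the picture's height over the tangent of half this angle, whatever the lens; pixels are square), "cx", "cy" (the principal point, pixels), "k1" (the pictures are not rectified: a ray, as slopes to the right and down, at radius r is drawn at 1 + k1 r^2 times it, then the intrinsics apply), "extrinsics" (4x4, takes a point from camera to world coordinates); the wrist camera has in their place "mount" (4x4, takes a point from camera to tool coordinates, whose origin is the TCP and whose axes are the flange's). Camera axes: x right, y down, z forward; pixel columns grow to the right and rows downward; lengths in mm; the calibration is good to about 2 mm. A picture is of the moment at which its call begins: read the wrist's pose just before it. calibration takes no time and is no camera call.
- ctrl.finish_job(): hands the job in; it is judged then, once.
Trained networks look in the newest picture that a camera, given by its name, has taken for a name from the list of things; names that differ only in an ending like _2 or _b are one class to them, and where a whole thing is asked for, a point or a joint stands for the part that bears it (a point fixed in the world has none). Each returns a list of dicts, best first, with "confidence" (0 to 1); they miss things now and then, are a little off and sometimes report something else, mostly with a low value. They report only what shows in the picture. A call takes as long as a camera call. They do not tell look-alikes from the thing itself.
- ctrl.search_frame(camera, name): "bbox" ([left, top, right, bottom] in pixels, round what is visible of it).
- ctrl.trace(camera, name): "pixels" (400x640 bool, what is visible of it) and "bbox" ([left, top, right, bottom] in pixels, round what is visible of it).
The state is a dict: "clock": time; "qpos": joint angles; "qd": joint speeds; "tau": joint torques, N m; "eef_pos": TCP position; "tool_rot": TCP orientation; "force": force on the tool from outside, world axes, zero at the start; "torque": the same for the moment, N m; "width": finger opening in mm; "gripper_force": force on a finger pad.
Only numpy, scipy, OpenCV 4.12 (cv2) and the standard library are available. Lean on these libraries where they do the work, as an engineer would, in place of code of your own. Each camera call takes 0.05 s, during which the arm holds its last target. There are 200 camera calls.

## Task

Take the two eggs from the rack one at a time: raise each over the front rail before drawing it out, then set it gently upright, wide end down as it stood, into a free pocket of the white tray, and let go before fetching the next. Treat the eggs as fragile, never tipping them over, and leave the eggs already in the tray, the jars on the shelf and everything else where they are.

Things in the scene. Friction and masses are not known exactly. Their poses are not given: they have to be found in the camera images.
- rack: open-fronted countertop rack, fixed, 440 mm wide (its y). Origin on the table under the middle of its row of four places (x = 0, y about -135, -45, 45, 135 mm); x points to the rear, away from the robot. Shelf board top 60 mm above the table, from x = -60 to +70 mm. Posts 20 mm square, 256 mm high, only at the rear corners (x = 60, y = +-208 mm)
- rack_rail (a point): middle of the top edge of the rack's wooden front retaining rail: 90 mm above the table, 8 mm thick (rack x = -56 to -48 mm), running the rack's whole width
- rack_tier (a point): middle of the foremost wire (underside 246 mm above the table) of a tier of steel wires over the rear half of the rack, rack x = 4 to 69 mm. It hangs over the back of whatever stands in the row, so a gripper cannot come straight down there; one leaning back 30 to 50 degrees towards the open front clears it
- tray: white pocket tray, fixed, 172 (its x) x 164 (its y) x 28 mm, origin under its middle. Four round pockets 41 mm across, 24 mm deep, with a 2 mm chamfer, at x = +-50, y = +-42 mm. An egg rests on the pocket's rim, its lower end about 10 mm below the tray's top (18 mm above the table), standing upright
- egg_a: duck egg, cream, 68 mm tall, 51 mm across at its widest (25 to 35 mm above its lower end), wide end down, about 85 g; origin at its lowest point, z along its length, upward at the start. One of the two eggs to move: it stands in a wooden stand on the rack's shelf, lower end about 68 mm above the table
- stand_a: fixed wooden block on the shelf in which egg_a starts: 60 x 60 x 18 mm with a 41 mm hole, origin under its middle, top 78 mm above the table; it remains there
- pad_a: thin grey felt disc, 34 mm, at the bottom of a free pocket of the tray; origin on the pocket's axis, 4.5 mm above the table. Each marks one of the two free pockets; either egg may go in either
- egg_b: duck egg, cream, 68 mm tall, 51 mm across at its widest (25 to 35 mm above its lower end), wide end down, about 85 g; origin at its lowest point, z along its length, upward at the start. One of the two eggs to move: it stands in a wooden stand on the rack's shelf, lower end about 68 mm above the table
- stand_b: fixed wooden block on the shelf in which egg_b starts: 60 x 60 x 18 mm with a 41 mm hole, origin under its middle, top 78 mm above the table; it remains there
- pad_b: thin grey felt disc, 34 mm, at the bottom of a free pocket of the tray; origin on the pocket's axis, 4.5 mm above the table. Each marks one of the two free pockets; either egg may go in either
- egg_c: duck egg, cream, 68 mm tall, 51 mm across at its widest (25 to 35 mm above its lower end), wide end down, about 85 g; origin at its lowest point, z along its length, upward at the start. Already in the tray, to be left alone
- egg_d: duck egg, cream, 68 mm tall, 51 mm across at its widest (25 to 35 mm above its lower end), wide end down, about 85 g; origin at its lowest point, z along its length, upward at the start. Already in the tray, to be left alone
- jar_a: pale jar, 52 mm across, 86 mm tall, standing loose on the shelf; origin under its middle; to be left alone
- jar_b: amber glass jar, 52 mm across, 74 mm tall, standing loose on the shelf; origin under its middle; to be left alone
- tub: loose lidded tub of seed, 124 (x) x 168 (y) x 75 mm, beside the tray; origin under its middle; to be left alone
- water_bottle: loose water bottle, 64 mm across, 200 mm tall, at one side of the table; origin under its middle; to be left alone
- canister: loose metal canister, 76 mm across, 140 mm tall, at the other side; origin under its middle; to be left alone
- scoop: spoon with a wooden handle and metal bowl, 180 mm long, lying on the table near the robot's right; origin near its middle; to be left alone
Things that resemble listed ones, but are neither listed nor needed, are in the scene too. Leave any blue or yellow look-alike of the egg_b alone. What is shaped like the jar_b but green is not meant.

How it is judged:
By the outcome, as a careful person would: the job done as asked, in the order asked, and still so for the second after the job is handed in, with the robot touching nothing.
It also fails if it takes over 64 s, if anything falls off the work surface, if the arm or the gripper's body presses on something with over 40 N, if the wrist force passes 120 N, or if a joint passes its speed limit or range.

## Working session

There is one attempt and no reset: what is moved stays moved. The work goes in short steps, Python scripts to look and compute and a tool call to move; the robot and the scene stay as the last step left them, time stands still between calls to the robot, and variables do not carry over. Pictures are saved under pics/ and viewed, at most 10 in all, crops included, and the job is handed in when it is done.

Besides the shell and the picture viewer there is one more tool, called after ">>>" as name(argument=value, ...), one argument or row to a line, values as JSON. play_rows: Moves the arm, as the interface text tells. Its arguments: {"type":"object","properties":{"targets":{"type":"array"}},"required":["targets"]}

```bash
mkdir -p pics
cat > h.py <<'E'
import numpy as np, cv2
from cell import ctrl
from scipy.spatial.transform import Rotation as R
def K(c,shape=(400,640)):
    f=200/np.tan(np.radians(c["vfov"])/2); return f
def T_tool(s):
    T=np.eye(4);T[:3,:3]=R.from_euler('xyz',s["tool_rot"]).as_matrix();T[:3,3]=s["eef_pos"];return T
def ext(name,s=None):
    c=ctrl.calibration(name)
    return c["extrinsics"] if "extrinsics" in c else T_tool(s)@np.array(c["mount"])
def pts(name,depth,s=None):
    c=ctrl.calibration(name);f=K(c)
    v,u=np.mgrid[0:400,0:640].astype(np.float64)
    Km=np.array([[f,0,c["cx"]],[0,f,c["cy"]],[0,0,1.]])
    # forward model: xd = x(1+k1 r^2)
    p=cv2.undistortPoints(np.stack([u.ravel(),v.ravel()],1)[:,None],Km,np.array([c["k1"],0,0,0.]))[:,0]
    d=depth.ravel()
    P=np.stack([p[:,0]*d,p[:,1]*d,d,np.ones_like(d)],1)@np.array(ext(name,s)).T
    P=P[:,:3].reshape(400,640,3);P[depth==0]=np.nan;return P
def save(n,img): cv2.imwrite(f"pics/{n}.png",cv2.cvtColor(img,cv2.COLOR_RGB2BGR))
E
python3 - <<'E'
from h import *
s=ctrl.read_state();print(s)
for n in ["scene","top"]:
    im,d=ctrl.get_image(n);save(n,im);P=pts(n,d);np.save(n+".npy",P)
    for o in ["egg_a","pad_a","stand_a","jar_a","jar_b","tray","rack","tub","water_bottle","canister","scoop"]:
        for r in ctrl.trace(n,o)[:6]:
            if r["confidence"]<.3: continue
            q=P[r["pixels"]];q=q[~np.isnan(q[:,0])]
            if len(q): print(n,o,round(r["confidence"],2),[int(x) for x in r["bbox"]],np.median(q,0).round(),np.percentile(q,2,axis=0).round(),np.percentile(q,98,axis=0).round())
print(ctrl.calibration("wrist"))
E
```

```text
{'clock': 0.0, 'qpos': array([-1.18077596,  0.6293184 ,  0.03844155,  1.51839261, -0.02698759,
        0.99628215, -0.01999926]), 'qd': array([ 5.09491803e-04, -5.42239554e-04, -2.95505729e-06,  5.59084422e-04,
       -4.72400159e-04,  6.02160323e-04, -8.25363037e-04]), 'tau': array([ 7.06447863e-04, -5.63409662e+01,  1.22664951e+00, -1.93444991e+01,
        1.10934488e-02,  1.04749753e-02, -2.52693934e-05]), 'eef_pos': array([285.84923529, 583.12276178, 255.39913496]), 'tool_rot': array([-3.13971047e+00,  3.40189182e-05,  2.68577958e+00]), 'force': array([ 0.03536097, -0.52683965, -0.13516951]), 'torque': array([-0.02109817, -0.04656086, -0.05701867]), 'gripper_force': 0.0, 'width': 85.47435859232152}
scene egg_a 0.83 [360, 324, 377, 349] [694. 278.  58.] [671. 255.  28.] [710. 296.  70.]
scene egg_a 0.79 [291, 241, 309, 265] [672.  33. 117.] [645.  10.  88.] [684.  49. 137.]
scene egg_a 0.77 [373, 214, 393, 240] [445. 118.  70.] [419.  94.  28.] [459. 136.  86.]
scene egg_a 0.68 [400, 233, 420, 255] [440. 201.  71.] [415. 176.  38.] [454. 220.  86.]
scene egg_a 0.65 [261, 152, 330,
[... 3897 characters left out ...]
3. 382. 137.] [450. 361.  14.] [518. 429. 144.]
top canister 0.33 [419, 252, 436, 314] [ 346. -295.   13.] [ 217. -310.   -1.] [ 387. -268.   23.]
top scoop 0.64 [419, 253, 438, 315] [ 338. -294.   13.] [ 219. -309.   -1.] [ 387. -266.   23.]
{'vfov': 64.78039254791283, 'cx': 322.1127974080272, 'cy': 201.49002866872212, 'k1': -0.04359249679936517, 'mount': array([[ 8.17332024e-04, -9.44375685e-01, -3.28867598e-01,
         8.58340136e+01],
       [ 9.99999666e-01,  7.73789108e-04,  2.63279607e-04,
         1.21511676e+00],
       [ 5.83930581e-06, -3.28867703e-01,  9.44376002e-01,
        -1.18189758e+02],
       [ 0.00000000e+00,  0.00000000e+00,  0.00000000e+00,
         1.00000000e+00]])}
```

Run:
```python
import cv2,numpy as np
a=cv2.imread("pics/scene.png")[140:360,180:440];b=cv2.imread("pics/top.png")[95:260,215:440]
cv2.imwrite("pics/c1.png",cv2.resize(a,(709,600),interpolation=cv2.INTER_CUBIC))
cv2.imwrite("pics/c2.png",cv2.resize(b,(800,587),interpolation=cv2.INTER_CUBIC))
P=np.load("top.npy").reshape(-1,3);S=np.load("scene.npy").reshape(-1,3)
for Q in (P,S):
  Q=Q[~np.isnan(Q[:,0])]
  for z0,z1,lab in((84,96,'rail'),(244,262,'tier')):
    m=(Q[:,2]>z0)&(Q[:,2]<z1)&(Q[:,0]>550)&(Q[:,0]<780)&(abs(Q[:,1])<230)
    if lab=='rail': m&=Q[:,0]<650
    q=Q[m]; print(lab,len(q))
    for y in range(-220,230,40):
        t=q[(q[:,1]>y)&(q[:,1]<y+40)]
        if len(t):print(y,t.min(0).round(),t.max(0).round(),np.median(t,0).round())
  # egg tops
  for c in ((662,30),(675,-150),(440,112),(436,195),(500,3),(688,272)):
    t=Q[np.hypot(Q[:,0]-c[0],Q[:,1]-c[1])<40]; t=t[t[:,2]<142]; t=t[t[:,2]>t[:,2].max()-7]; print(c,t.mean(0).round(1),t[:,2].max())
```

```text
rail 477
-220 [ 618. -220.   85.] [ 626. -181.   94.] [ 621. -201.   90.]
-180 [ 613. -178.   84.] [ 649. -142.   95.] [ 618. -159.   89.]
-140 [ 610. -139.   84.] [ 619. -100.   95.] [ 614. -122.   90.]
-100 [ 607. -100.   84.] [637. -61.  95.] [612. -80.  90.]
-60 [604. -59.  84.] [646. -22.  96.] [609. -42.  89.]
-20 [602. -19.  84.] [644.  17.  94.] [605.   1.  90.]
20 [598.  20.  85.] [636.  60.  94.] [603.  40.  89.]
60 [595.  62.  85.] [643.  99.  95.] [600.  82.  90.]
100 [591. 102.  84.] [627. 139.  96.] [596. 119.  89.]
140 [589. 141.  84.] [597. 180.  94.] [594. 161.  90.]
180 [589. 180.  87.] [595. 195.  93.] [591. 188.  90.]
tier 2437
-220 [ 677. -220.  244.] [ 746. -180.  259.] [ 717. -202.  253.]
-180 [ 673. -180.  246.] [ 741. -140.  260.] [ 702. -160.  253.]
-140 [ 671. -140.  245.] [ 737. -100.  260.] [ 699. -120.  253.]
-100 [ 668. -100.  245.] [735. -61. 259.] [701. -80. 253.]
-60 [664. -60. 245.] [731. -20. 259.] [703. -40. 253.]
-20 [662. -20. 246.] [727.  20. 259.] [689.   0. 253.]
20 [658.  20. 246.] [725.  59. 260.] [692.  40. 253.]
60 [655.  61. 247.] [721. 
[... 1374 characters left out ...]
59.] [705. -80. 252.]
-60 [663. -60. 246.] [731. -20. 258.] [693. -40. 252.]
-20 [660. -20. 245.] [728.  20. 258.] [700.   0. 253.]
20 [657.  20. 245.] [725.  60. 257.] [696.  40. 253.]
60 [653.  60. 246.] [723. 100. 258.] [691.  80. 253.]
100 [651. 100. 246.] [719. 140. 259.] [690. 119. 252.]
140 [648. 140. 247.] [715. 180. 257.] [687. 160. 252.]
180 [648. 180. 244.] [714. 205. 260.] [694. 192. 254.]
(662, 30) [661.6  24.3 134. ] 138.63598659628383
(675, -150) [ 674.  -153.1  133.9] 138.34069622351808
(440, 112) [434.7 112.4  84.4] 88.59775185521835
(436, 195) [431.2 195.6  84.3] 89.24226264082631
(500, 3) [501.    5.7  67.3] 72.2526540109202
(688, 272) [687.4 272.7  66.4] 70.48680066431734
```

View pics/c1.png

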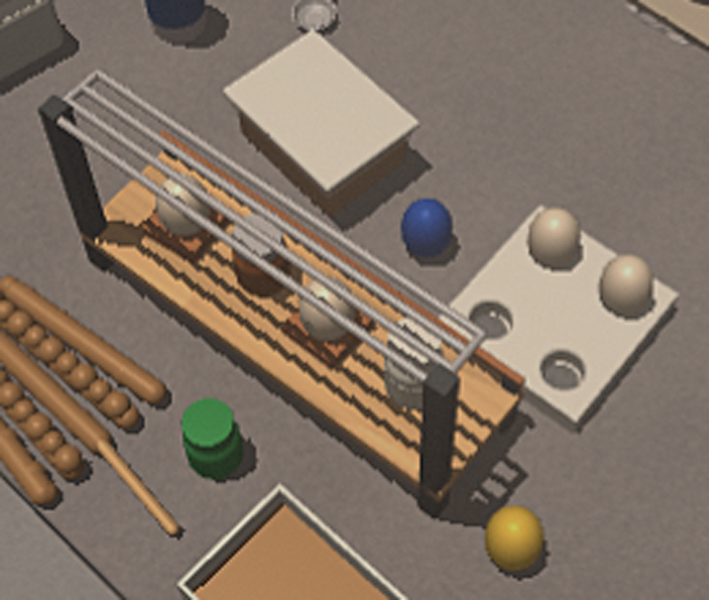

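View pics/c2.png

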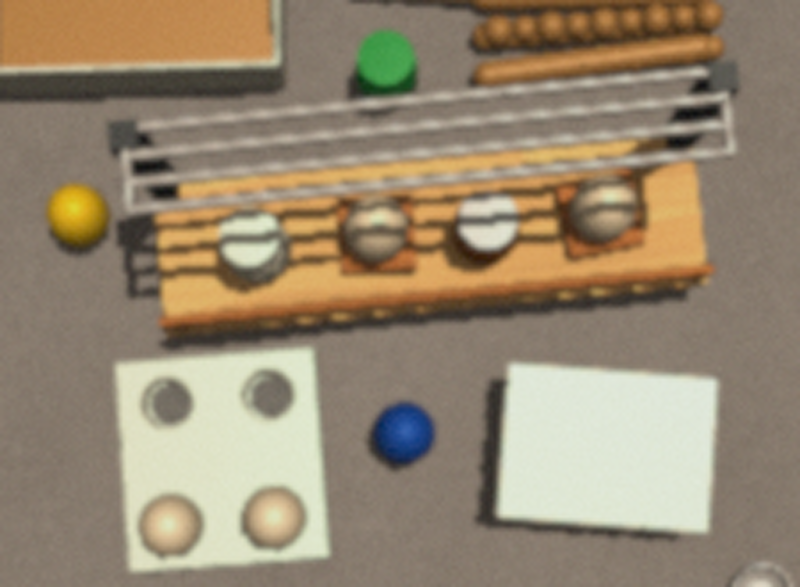

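Scene crop: the rack eggs stand under the wires at (183,205) and (327,308) in the crop, world ≈(661,24) and (673,-153). They are cream and sit in brown stands, so they are the ones meant. The blue egg (428,230) and yellow egg (515,538) are look-alikes, as is the green jar (212,440). The free pockets are the tray's two rear ones. Row commands can't tilt the tool, so I'll check how the arm behaves at the edge of its reach, in free space.

>>> play_rows(
  targets=[
    [0.3, 0, 4, 0, 0],
    [0.3, 0, 8, 0, 0],
    [0.3, 0, 12, 0, 0],
    [0.3, 0, 16, 0, 0],
    [0.3, 0, 20, 0, 0],
    [0.3, 0, 24, 0, 0],
    [0.3, 0, 28, 0, 0],
    [0.3, 0, 32, 0, 0],
  ],
)

```text
clock: 2.0
eef_pos: [406.4, 812.4, 244.6]
tool_rot: [3.134, -0.011, 2.662]
force: [0.3, -0.5, -1.8]
width: 59.7
gripper_force: 0.0
```

```bash
cat > st.py <<'E'
from h import *
s=ctrl.read_state();T=T_tool(s)
print(s["clock"],s["qpos"].round(3),s["eef_pos"].round(1),s["tool_rot"].round(3),s["force"].round(1),s["width"].round(1),s["gripper_force"])
print("tool axes (cols x y z)\n",T[:3,:3].round(3),"tilt",np.degrees(np.arccos(-T[2,2])).round(1))
E
python3 st.py
```

```text
Traceback (most recent call last):
  File "st.py", line 3, in <module>
    print(s["clock"],s["qpos"].round(3),s["eef_pos"].round(1),s["tool_rot"].round(3),s["force"].round(1),s["width"].round(1),s["gripper_force"])
                                                                                                         ^^^^^^^^^^^^^^^^
AttributeError: 'float' object has no attribute 'round'
```

```bash
sed -i 's/s\["width"\].round(1)/s["width"]/' st.py; python3 st.py
```

```text
2.0 [-1.172  1.234  0.396  0.242 -0.386  1.676  0.011] [406.4 812.4 244.6] [ 3.134 -0.011  2.662] [ 0.3 -0.5 -1.8] 59.710196338065906 0.0
tool axes (cols x y z)
 [[-0.887  0.461 -0.006]
 [ 0.461  0.887  0.012]
 [ 0.011  0.008 -1.   ]] tilt 0.8
```

>>> play_rows(
  targets=[
    [0.3, 0, 5, 0, 0],
    [0.3, 0, 10, 0, 0],
    [0.3, 0, 15, 0, 0],
    [0.3, 0, 20, 0, 0],
    [0.3, 0, 20, 0, 0],
    [0.3, 0, 20, 0, 0],
  ],
)

```text
clock: 2.6
eef_pos: [422.7, 830.9, 220.2]
tool_rot: [3.089, -0.011, 2.657]
force: [-0.4, -0.3, 0.5]
width: 59.3
gripper_force: 0.0
```

```bash
python3 st.py
```

```text
2.6 [-1.186  1.329  1.119  0.185 -1.1    1.677  0.066] [422.7 830.9 220.2] [ 3.089 -0.011  2.657] [-0.4 -0.3  0.5] 59.31526938267109 0.0
tool axes (cols x y z)
 [[-0.885  0.466  0.015]
 [ 0.466  0.883  0.052]
 [ 0.011  0.053 -0.999]] tilt 3.1
```

>>> play_rows(
  targets=[
    [0.3, 0, 5, 0, 0],
    [0.3, 0, 10, 0, 0],
    [0.3, 0, 15, 0, 0],
    [0.3, 0, 20, 0, 0],
    [0.3, 0, 25, 0, 0],
    [0.3, 0, 30, 0, 0],
    [0.3, 0, 35, 0, 0],
    [0.3, 0, 40, 0, 0],
    [0.3, 0, 45, 0, 0],
    [0.3, 0, 50, 0, 0],
  ],
)

```text
clock: 3.6
eef_pos: [436.3, 849.1, 185.0]
tool_rot: [3.043, -0.008, 2.656]
force: [-0.8, 0.4, -1.3]
width: 60.2
gripper_force: 0.0
```

```bash
python3 st.py
```

```text
3.6 [-1.183  1.368  1.111  0.185 -1.099  1.591  0.068] [436.3 849.1 185. ] [ 3.043 -0.008  2.656] [-0.8  0.4 -1.3] 60.175994721675636 0.0
tool axes (cols x y z)
 [[-0.885  0.465  0.039]
 [ 0.466  0.88   0.091]
 [ 0.008  0.099 -0.995]] tilt 5.7
```

>>> play_rows(
  targets=[
    [0.3, 0, 2, -4.5, 0],
    [0.3, 0, 4, -9, 0],
    [0.3, 0, 6, -13.5, 0],
    [0.3, 0, 8, -18, 0],
    [0.3, 0, 10, -22.5, 0],
    [0.3, 0, 12, -27, 0],
    [0.3, 0, 14, -31.5, 0],
    [0.3, 0, 16, -36, 0],
    [0.3, 0, 18, -40, 0],
    [0.3, 0, 20, -44, 0],
  ],
)

```text
clock: 4.6
eef_pos: [407.9, 787.8, 428.7]
tool_rot: [3.002, -0.009, 2.656]
force: [0.7, -0.4, 0.9]
width: 59.7
gripper_force: 0.0
```

```bash
python3 st.py
```

```text
4.6 [-1.189  1.097  1.156  0.185 -1.099  1.825  0.073] [407.9 787.8 428.7] [ 3.002 -0.009  2.656] [ 0.7 -0.4  0.9] 59.72209576793121 0.0
tool axes (cols x y z)
 [[-0.885  0.463  0.057]
 [ 0.466  0.875  0.127]
 [ 0.009  0.139 -0.99 ]] tilt 8.0
```

>>> play_rows(
  targets=[
    [0.3, 0, 2, -4.5, 0],
    [0.3, 0, 4, -9, 0],
    [0.3, 0, 6, -13.5, 0],
    [0.3, 0, 8, -18, 0],
    [0.3, 0, 10, -22.5, 0],
    [0.3, 0, 12, -27, 0],
    [0.3, 0, 14, -31.5, 0],
    [0.3, 0, 16, -36, 0],
    [0.3, 0, 18, -40, 0],
    [0.3, 0, 20, -44, 0],
  ],
)

```text
clock: 5.6
eef_pos: [370.2, 710.2, 595.1]
tool_rot: [2.951, -0.009, 2.656]
force: [0.0, -0.6, 0.2]
width: 59.4
gripper_force: 0.0
```

```bash
python3 st.py
```

```text
5.6 [-1.2    0.893  1.195  0.185 -1.099  1.981  0.08 ] [370.2 710.2 595.1] [ 2.951 -0.009  2.656] [ 0.  -0.6  0.2] 59.37265083021702 0.0
tool axes (cols x y z)
 [[-0.885  0.459  0.081]
 [ 0.466  0.868  0.172]
 [ 0.009  0.189 -0.982]] tilt 10.9
```

>>> play_rows(
  targets=[
    [0.3, 0, 2, -4.5, 0],
    [0.3, 0, 4, -9, 0],
    [0.3, 0, 6, -13.5, 0],
    [0.3, 0, 8, -18, 0],
    [0.3, 0, 10, -22.5, 0],
    [0.3, 0, 12, -27, 0],
    [0.3, 0, 14, -31.5, 0],
    [0.3, 0, 16, -36, 0],
    [0.3, 0, 18, -40, 0],
    [0.3, 0, 20, -44, 0],
  ],
)

```text
clock: 6.6
eef_pos: [360.5, 687.9, 661.1]
tool_rot: [2.867, -0.01, 2.657]
force: [0.7, 0.4, 0.2]
width: 59.8
gripper_force: 0.0
```

```bash
python3 st.py
```

```text
6.6 [-1.205  0.809  1.206  0.185 -1.099  1.981  0.081] [360.5 687.9 661.1] [ 2.867 -0.01   2.657] [0.7 0.4 0.2] 59.807382545281925 0.0
tool axes (cols x y z)
 [[-0.885  0.451  0.117]
 [ 0.466  0.85   0.245]
 [ 0.01   0.271 -0.963]] tilt 15.7
```

>>> play_rows(
  targets=[
    [0.3, 0, 25, -44, 0],
    [0.3, 0, 25, -44, 0],
    [0.3, 0, 25, -44, 0],
    [0.3, 0, 25, -44, 0],
  ],
)

```text
clock: 7.0
eef_pos: [349.9, 665.0, 715.9]
tool_rot: [2.795, -0.011, 2.657]
force: [0.3, 0.2, -0.3]
width: 60.1
gripper_force: 0.0
```

>>> play_rows(
  targets=[
    [0.3, 0, 25, -44, 0],
    [0.3, 0, 25, -44, 0],
    [0.3, 0, 25, -44, 0],
    [0.3, 0, 25, -44, 0],
  ],
)

```text
clock: 7.4
eef_pos: [338.1, 639.7, 766.7]
tool_rot: [2.726, -0.012, 2.657]
force: [-0.0, -0.2, 0.3]
width: 59.9
gripper_force: 0.0
```

>>> play_rows(
  targets=[
    [0.3, 0, 25, -44, 0],
    [0.3, 0, 25, -44, 0],
    [0.3, 0, 25, -44, 0],
    [0.3, 0, 25, -44, 0],
  ],
)

```text
clock: 7.8
eef_pos: [324.7, 611.2, 815.8]
tool_rot: [2.657, -0.013, 2.658]
force: [0.3, -1.0, 0.5]
width: 60.0
gripper_force: 0.0
```

```bash
python3 st.py
```

```text
7.8 [-1.229  0.601  1.242  0.185 -1.099  1.981  0.083] [324.7 611.2 815.8] [ 2.657 -0.013  2.658] [ 0.3 -1.   0.5] 60.04680789481814 0.0
tool axes (cols x y z)
 [[-0.885  0.417  0.206]
 [ 0.465  0.78   0.418]
 [ 0.013  0.466 -0.885]] tilt 27.8
```

```bash
cat > mv.py <<'E'
import sys;from h import *
s=ctrl.read_state();T=T_tool(s)
for a in sys.argv[1:]:
    p=np.array(eval(a),float)
    print(p,(T[:3,:3].T@(p-T[:3,3])/10).round(2))
E
python3 mv.py "[600,60,600]" "[435,-480,600]"
```

```text
[600.  60. 600.] [-50.29 -41.59   1.73]
[ 435. -480.  600.] [-60.8  -90.61 -24.25]
```

>>> play_rows(
  targets=[
    [0.3, -50, -42, 2, 0],
    [0.3, -50, -42, 2, 0],
    [0.3, -50, -42, 2, 0],
    [0.3, -50, -42, 2, 0],
    [0.3, -50, -42, 2, 0],
    [0.3, -50, -42, 2, 0],
    [0.3, -50, -42, 2, 0],
    [0.3, -50, -42, 2, 0],
    [0.3, -50, -42, 2, 0],
    [0.3, -50, -42, 2, 0],
  ],
)

```text
clock: 8.8
eef_pos: [523.2, 208.8, 655.4]
tool_rot: [2.658, -0.014, 2.659]
force: [0.6, 1.7, 0.1]
width: 59.3
gripper_force: 0.0
```

```bash
python3 st.py; python3 mv.py "[600,60,600]" "[435,-480,600]"
```

```text
8.8 [-1.058  0.273  1.213  1.298 -0.711  1.56   1.147] [523.2 208.8 655.4] [ 2.658 -0.014  2.659] [0.6 1.7 0.1] 59.32304943986073 0.0
tool axes (cols x y z)
 [[-0.886  0.417  0.205]
 [ 0.464  0.781  0.418]
 [ 0.014  0.465 -0.885]] tilt 27.7
[600.  60. 600.] [-13.78 -11.     0.26]
[ 435. -480.  600.] [-24.22 -60.05 -25.69]
```

>>> play_rows(
  targets=[
    [0.3, -24, -60, -26, 0],
    [0.3, -24, -60, -26, 0],
    [0.3, -24, -60, -26, 0],
    [0.3, -24, -60, -26, 0],
    [0.3, -24, -60, -26, 0],
    [0.3, -24, -60, -26, 0],
    [0.3, -24, -60, -26, 0],
    [0.3, -24, -60, -26, 0],
    [0.3, -24, -60, -26, 0],
    [0.3, -24, -60, -26, 0],
  ],
)

```text
clock: 9.8
eef_pos: [458.8, -280.3, 617.2]
tool_rot: [2.659, -0.018, 2.656]
force: [2.2, -0.0, -0.5]
width: 60.0
gripper_force: 0.0
```

```bash
python3 st.py; python3 mv.py "[435,-480,600]" "[700,-770,850]"
```

```text
9.8 [ 0.296  0.434  0.861  1.121 -0.756  1.974  2.02 ] [ 458.8 -280.3  617.2] [ 2.659 -0.018  2.656] [ 2.2 -0.  -0.5] 59.966691528375065 0.0
tool axes (cols x y z)
 [[-0.884  0.421  0.203]
 [ 0.467  0.78   0.418]
 [ 0.018  0.464 -0.886]] tilt 27.7
[ 435. -480.  600.] [ -7.25 -17.37  -7.3 ]
[ 700. -770.  850.] [-43.78 -17.23 -36.18]
```

>>> play_rows(
  targets=[
    [0.3, -44, -17, -36, 0],
    [0.3, -44, -17, -36, 0],
    [0.3, -44, -17, -36, 0],
    [0.3, -44, -17, -36, 0],
    [0.3, -44, -17, -36, 0],
    [0.3, -44, -17, -36, 0],
    [0.3, -44, -17, -36, 0],
    [0.3, -44, -17, -36, 0],
  ],
)

```text
clock: 10.6
eef_pos: [539.0, -394.7, 632.3]
tool_rot: [2.638, 0.034, 2.649]
force: [0.0, 0.1, -0.3]
width: 59.8
gripper_force: 0.0
```

```bash
python3 st.py; python3 mv.py  "[700,-770,950]"
```

```text
10.6 [ 0.979  0.684 -0.597  0.535 -0.153  1.98   1.524] [ 539.  -394.7  632.3] [2.638 0.034 2.649] [ 0.   0.1 -0.3] 59.84611108880989 0.0
tool axes (cols x y z)
 [[-0.881  0.4    0.254]
 [ 0.472  0.78   0.411]
 [-0.034  0.482 -0.875]] tilt 28.9
[ 700. -770.  950.] [-32.99  -7.52 -39.14]
```

Working. I'll repeat it in short calls.

>>> play_rows(
  targets=[
    [0.3, -33, -8, -39, 0],
    [0.3, -33, -8, -39, 0],
    [0.3, -33, -8, -39, 0],
    [0.3, -33, -8, -39, 0],
  ],
)

```text
clock: 11.0
eef_pos: [538.8, -442.0, 634.7]
tool_rot: [2.643, 0.096, 2.599]
force: [0.2, -0.1, 0.1]
width: 59.7
gripper_force: 0.0
```

>>> play_rows(
  targets=[
    [0.3, -33, -8, -39, 0],
    [0.3, -33, -8, -39, 0],
    [0.3, -33, -8, -39, 0],
    [0.3, -33, -8, -39, 0],
  ],
)

```text
clock: 11.4
eef_pos: [530.2, -474.8, 639.9]
tool_rot: [2.642, 0.144, 2.574]
force: [-2.0, -0.6, -0.3]
width: 60.1
gripper_force: 0.0
```

```bash
python3 st.py; python3 mv.py  "[700,-770,1050]"
```

```text
11.4 [ 1.032  0.745 -0.591  0.38  -0.127  1.981  1.58 ] [ 530.2 -474.8  639.9] [2.642 0.144 2.574] [-2.  -0.6 -0.3] 60.080830185194834 0.0
tool axes (cols x y z)
 [[-0.835  0.414  0.364]
 [ 0.532  0.777  0.336]
 [-0.144  0.474 -0.869]] tilt 29.7
[ 700. -770. 1050.] [-35.76   3.54 -39.37]
```

```bash
python3 mv.py  "[500,-770,1050]"
```

```text
[ 500. -770. 1050.] [-19.07  -4.74 -46.65]
```

>>> play_rows(
  targets=[
    [0.3, -19, -5, -47, 0],
    [0.3, -19, -5, -47, 0],
    [0.3, -19, -5, -47, 0],
    [0.3, -19, -5, -47, 0],
  ],
)

```text
clock: 11.8
eef_pos: [477.9, -488.6, 675.4]
tool_rot: [2.641, 0.192, 2.546]
force: [1.3, 0.1, 1.1]
width: 60.0
gripper_force: 0.0
```

>>> play_rows(
  targets=[
    [0.3, -19, -5, -47, 0],
    [0.3, -19, -5, -47, 0],
    [0.3, -19, -5, -47, 0],
    [0.3, -19, -5, -47, 0],
  ],
)

```text
clock: 12.2
eef_pos: [431.6, -498.6, 703.4]
tool_rot: [2.638, 0.235, 2.521]
force: [0.2, 0.7, 0.5]
width: 59.9
gripper_force: 0.0
```

```bash
python3 st.py; python3 mv.py  "[500,-770,1150]"
```

```text
12.2 [ 1.257  0.645 -0.767  0.447 -0.087  1.981  1.616] [ 431.6 -498.6  703.4] [2.638 0.235 2.521] [0.2 0.7 0.5] 59.87632886323822 0.0
tool axes (cols x y z)
 [[-0.791  0.418  0.447]
 [ 0.566  0.778  0.274]
 [-0.233  0.469 -0.852]] tilt 31.6
[ 500. -770. 1150.] [-31.17   2.69 -42.41]
```

```bash
python3 mv.py  "[400,-850,1050]"
```

```text
[ 400. -850. 1050.] [-25.46 -12.4  -40.55]
```

>>> play_rows(
  targets=[
    [0.3, -25, -12, -41, 0],
    [0.3, -25, -12, -41, 0],
    [0.3, -25, -12, -41, 0],
    [0.3, -25, -12, -41, 0],
  ],
)

```text
clock: 12.6
eef_pos: [399.9, -530.0, 708.4]
tool_rot: [2.636, 0.278, 2.496]
force: [-0.1, 0.6, -0.1]
width: 59.5
gripper_force: 0.0
```

>>> play_rows(
  targets=[
    [0.3, -25, -12, -41, 0],
    [0.3, -25, -12, -41, 0],
    [0.3, -25, -12, -41, 0],
    [0.3, -25, -12, -41, 0],
  ],
)

```text
clock: 13.0
eef_pos: [366.1, -555.2, 717.3]
tool_rot: [2.636, 0.323, 2.47]
force: [0.4, -0.1, -0.6]
width: 59.9
gripper_force: 0.0
```

```bash
python3 st.py; python3 mv.py  "[300,-850,1150]"
```

```text
13.0 [ 1.389  0.653 -0.77   0.405 -0.112  1.981  1.714] [ 366.1 -555.2  717.3] [2.636 0.323 2.47 ] [ 0.4 -0.1 -0.6] 59.85620668885584 0.0
tool axes (cols x y z)
 [[-0.743  0.424  0.519]
 [ 0.59   0.781  0.207]
 [-0.318  0.459 -0.829]] tilt 34.0
[ 300. -850. 1150.] [-26.21  -5.94 -45.41]
```

```bash
python3 mv.py  "[100,-850,1050]"
```

```text
[ 100. -850. 1050.] [ -8.19 -19.   -47.5 ]
```

>>> play_rows(
  targets=[
    [0.3, -8, -19, -47, 0],
    [0.3, -8, -19, -47, 0],
    [0.3, -8, -19, -47, 0],
    [0.3, -8, -19, -47, 0],
  ],
)

```text
clock: 13.4
eef_pos: [273.8, -575.4, 726.6]
tool_rot: [2.64, 0.366, 2.445]
force: [-0.1, -0.4, 0.0]
width: 59.7
gripper_force: 0.0
```

>>> play_rows(
  targets=[
    [0.3, -8, -19, -47, 0],
    [0.3, -8, -19, -47, 0],
    [0.3, -8, -19, -47, 0],
    [0.3, -8, -19, -47, 0],
  ],
)

```text
clock: 13.8
eef_pos: [112.4, -651.1, 731.5]
tool_rot: [2.727, 0.403, 2.177]
force: [1.8, -3.8, -0.1]
width: 59.8
gripper_force: 0.0
```

```bash
python3 st.py; python3 mv.py  "[100,-850,1150]"
```

```text
13.8 [ 1.871  0.675 -1.235  0.411  0.277  1.979  1.737] [ 112.4 -651.1  731.5] [2.727 0.403 2.177] [ 1.8 -3.8 -0.1] 59.76805731386906 0.0
tool axes (cols x y z)
 [[-0.524  0.662  0.536]
 [ 0.756  0.651 -0.066]
 [-0.393  0.37  -0.842]] tilt 32.7
[ 100. -850. 1150.] [-30.82   1.73 -34.58]
```

```bash
python3 mv.py  "[520,20,430]"
python3 - <<'E'
import numpy as np
for n in("top","scene"):
    Q=np.load(n+".npy").reshape(-1,3);Q=Q[~np.isnan(Q[:,0])]
    for c in((534,116),(530,199)):
        m=(np.hypot(*(Q[:,:2]-c).T)<35)&(Q[:,2]<20);q=Q[m];print(n,c,len(q),q.mean(0).round(1),((q.min(0)+q.max(0))/2).round(1),q.min(0).round(),q.max(0).round())
    for nm,m in(("x+",(Q[:,2]>22)&(Q[:,2]<34)&(Q[:,0]>380)&(Q[:,0]<580)&(Q[:,1]>60)&(Q[:,1]<250)),):
        import cv2
        print(nm,cv2.minAreaRect(Q[m][:,:2].astype(np.float32)))
E
```

```text
[520.  20. 430.] [41.23 59.53 42.78]
top (534, 116) 150 [536.  117.1   5.3] [535.  115.9   8.3] [515.  95.  -3.] [555. 136.  20.]
top (530, 199) 146 [531.1 202.3   5.9] [530.6 202.7   7.2] [511. 184.  -4.] [550. 221.  19.]
x+ ((482.5565490722656, 154.72998046875), (172.31332397460938, 164.6068572998047), 3.5023996829986572)
scene (534, 116) 135 [524.6 113.2   7.3] [526.9 109.8   9.7] [512.  88.  -0.] [542. 131.  20.]
scene (530, 199) 176 [524.4 198.1   6.5] [535.9 199.1   8.4] [507. 181.  -3.] [565. 218.  19.]
x+ ((481.30078125, 156.17495727539062), (177.6875, 165.83670043945312), 2.9445767402648926)
```

>>> play_rows(
  targets=[
    [0.3, 41, 60, 43, -10],
    [0.3, 41, 60, 43, -20],
    [0.3, 41, 60, 43, -30],
    [0.3, 41, 60, 43, -43],
    [0.3, 41, 60, 43, -43],
    [0.3, 41, 60, 43, -43],
    [0.3, 41, 60, 43, -43],
    [0.3, 41, 60, 43, -43],
    [0.3, 41, 60, 43, -43],
    [0.3, 41, 60, 43, -43],
  ],
)

```text
clock: 14.8
eef_pos: [345.7, -276.0, 559.2]
tool_rot: [3.138, 0.566, 2.994]
force: [1.0, -0.5, -0.1]
width: 59.8
gripper_force: 0.0
```

```bash
python3 st.py; python3 mv.py  "[520,20,430]" "[520,20,330]"
```

```text
14.8 [ 2.376 -0.304 -1.055  1.834 -0.817  1.3    2.9  ] [ 345.7 -276.   559.2] [3.138 0.566 2.994] [ 1.  -0.5 -0.1] 59.79235547006673 0.0
tool axes (cols x y z)
 [[-0.835  0.145  0.531]
 [ 0.124  0.989 -0.075]
 [-0.536  0.003 -0.844]] tilt 32.4
[520.  20. 430.] [-3.95 31.77 17.94]
[520.  20. 330.] [ 1.41 31.74 26.38]
```

>>> play_rows(
  targets=[
    [0.3, -4, 32, 18, 0],
    [0.3, -4, 32, 18, 0],
    [0.3, -4, 32, 18, 0],
    [0.3, -4, 32, 18, 0],
    [0.3, -4, 32, 18, 0],
    [0.3, -4, 32, 18, 0],
    [0.3, -4, 32, 18, 0],
    [0.3, -4, 32, 18, 0],
  ],
)

```text
clock: 15.6
eef_pos: [475.4, 16.7, 455.2]
tool_rot: [3.127, 0.585, 2.998]
force: [0.1, -0.4, 0.4]
width: 59.5
gripper_force: 0.0
```

```bash
python3 st.py; python3 mv.py  "[520,20,330]"
```

```text
15.6 [ 1.521 -0.375 -1.247  2.084 -0.667  0.666  2.046] [475.4  16.7 455.2] [3.127 0.585 2.998] [ 0.1 -0.4  0.4] 59.4579992939699 0.0
tool axes (cols x y z)
 [[-0.825  0.135  0.548]
 [ 0.119  0.991 -0.064]
 [-0.552  0.012 -0.834]] tilt 33.5
[520.  20. 330.] [ 3.27  0.77 12.86]
```

>>> play_rows(
  targets=[
    [0.3, 3.3, 0.8, 12.9, 0],
    [0.3, 3.3, 0.8, 12.9, 0],
    [0.3, 3.3, 0.8, 12.9, 0],
    [0.3, 3.3, 0.8, 12.9, 0],
    [0.3, 3.3, 0.8, 12.9, 0],
  ],
)

```text
clock: 16.1
eef_pos: [440.1, 9.2, 397.3]
tool_rot: [3.119, 0.599, 2.996]
force: [-0.1, 0.6, 0.8]
width: 59.6
gripper_force: 0.0
```

```bash
cat > look.py <<'E'
import sys;from h import *
s=ctrl.read_state();im,d=ctrl.get_image("wrist");save(sys.argv[1],im);P=pts("wrist",d,s);np.save("wrist.npy",P)
for r in ctrl.trace("wrist","egg_a")[:5]:
    q=P[r["pixels"]];q=q[~np.isnan(q[:,0])]
    if len(q)<50: continue
    # sphere-ish fit: widest band assumed radius 25.5 vertical cylinder in z 93-103
    zb=np.percentile(q[:,2],99)-68
    b=q[(q[:,2]>zb+22)&(q[:,2]<zb+38)]
    from scipy.optimize import least_squares
    c=least_squares(lambda c:np.hypot(b[:,0]-c[0],b[:,1]-c[1])-25.4,[b[:,0].mean()+15,b[:,1].mean()],loss='soft_l1').x if len(b)>20 else None
    print(round(r["confidence"],2),[int(x) for x in r["bbox"]],q.mean(0).round(),"top",np.percentile(q[:,2],99).round(1),"axis",c,len(b))
E
python3 st.py; python3 look.py w1;python3 mv.py  "[520,20,330]"
```

```text
16.1 [ 1.512 -0.375 -1.247  2.275 -0.882  0.518  2.291] [440.1   9.2 397.3] [3.119 0.599 2.996] [-0.1  0.6  0.8] 59.61813336760195 0.0
tool axes (cols x y z)
 [[-0.817  0.132  0.561]
 [ 0.119  0.991 -0.059]
 [-0.564  0.019 -0.826]] tilt 34.3
0.94 [301, 14, 335, 59] [491.   7.  53.] top 69.0 axis [502.34193431   6.15539661] 201
0.86 [219, 157, 256, 190] [ 659. -146.  114.] top 135.8 axis [ 672.35309952 -153.13080072] 224
0.63 [329, 138, 363, 177] [645.  26. 115.] top 136.0 axis [660.14797809  25.65155748] 228
0.63 [475, 105, 509, 143] [676. 267.  47.] top 68.5 axis [687.88778902 273.71804387] 216
0.26 [593, 1, 640, 38] [497. 367.  68.] top 100.2 axis [507.60849953 344.03089878] 185
[520.  20. 330.] [-2.51  2.   10.  ]
```

View pics/w1.png

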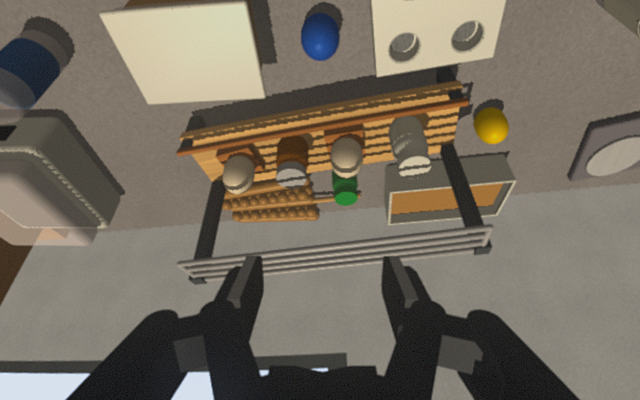

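The picture shows the rack eggs at (237,173) and (346,157), between the amber and pale jars, with axes (672,-153) and (660,26) and tops at 136 as expected. The arm is up against joint limits, so I'll move it outward to free it.

```bash
python3 mv.py  "[680,20,480]"
```

```text
[680.  20. 480.] [-24.04   4.4    6.6 ]
```

>>> play_rows(
  targets=[
    [0.3, -24, 4.4, 6.6, 0],
    [0.3, -24, 4.4, 6.6, 0],
    [0.3, -24, 4.4, 6.6, 0],
    [0.3, -24, 4.4, 6.6, 0],
    [0.3, -24, 4.4, 6.6, 0],
  ],
)

```text
clock: 16.7
eef_pos: [511.7, 7.8, 513.2]
tool_rot: [3.111, 0.625, 2.996]
force: [-0.7, -0.2, 0.5]
width: 59.8
gripper_force: 0.0
```

```bash
python3 st.py;python3 mv.py  "[560,20,380]"
```

```text
16.7 [ 1.597 -0.374 -1.246  1.936 -0.666  0.774  2.048] [511.7   7.8 513.2] [3.111 0.625 2.996] [-0.7 -0.2  0.5] 59.82209759552931 0.0
tool axes (cols x y z)
 [[-0.802  0.127  0.583]
 [ 0.118  0.992 -0.055]
 [-0.585  0.025 -0.811]] tilt 35.9
[560.  20. 380.] [ 4.06  1.49 13.55]
```

```bash
python3 mv.py  "[800,20,480]"
```

```text
[800.  20. 480.] [-21.05   4.8   19.44]
```

>>> play_rows(
  targets=[
    [0.3, -21, 4.8, 19.5, 0],
    [0.3, -21, 4.8, 19.5, 0],
    [0.3, -21, 4.8, 19.5, 0],
    [0.3, -21, 4.8, 19.5, 0],
    [0.3, -21, 4.8, 19.5, 0],
    [0.3, -21, 4.8, 19.5, 0],
  ],
)

```text
clock: 17.3
eef_pos: [528.9, 4.6, 547.5]
tool_rot: [3.102, 0.648, 2.994]
force: [-1.3, -0.4, 0.1]
width: 59.6
gripper_force: 0.0
```

```bash
python3 st.py;python3 mv.py  "[800,20,480]" "[560,20,380]"
```

```text
17.3 [ 1.635 -0.374 -1.246  1.851 -0.667  0.836  2.041] [528.9   4.6 547.5] [3.102 0.648 2.994] [-1.3 -0.4  0.1] 59.625259351505626 0.0
tool axes (cols x y z)
 [[-0.789  0.123  0.602]
 [ 0.117  0.992 -0.049]
 [-0.603  0.032 -0.797]] tilt 37.2
[800.  20. 480.] [-17.13   4.66  21.63]
[560.  20. 380.] [ 7.83  1.38 15.15]
```

```bash
python3 mv.py  "[450,-500,650]"
```

```text
[ 450. -500.  650.] [ -5.89 -50.69 -10.43]
```

>>> play_rows(
  targets=[
    [0.3, -6, -51, -10.5, 0],
    [0.3, -6, -51, -10.5, 0],
    [0.3, -6, -51, -10.5, 0],
    [0.3, -6, -51, -10.5, 0],
    [0.3, -6, -51, -10.5, 0],
    [0.3, -6, -51, -10.5, 0],
    [0.3, -6, -51, -10.5, 0],
    [0.3, -6, -51, -10.5, 0],
    [0.3, -6, -51, -10.5, 0],
    [0.3, -6, -51, -10.5, 0],
  ],
)

```text
clock: 18.3
eef_pos: [452.8, -482.5, 645.6]
tool_rot: [3.1, 0.647, 2.992]
force: [0.4, 0.7, 2.0]
width: 59.9
gripper_force: 0.0
```

```bash
python3 st.py;python3 mv.py  "[450,-500,650]"
```

```text
18.3 [ 1.642  0.4   -1.052  1.2   -0.026  1.193  2.16 ] [ 452.8 -482.5  645.6] [3.1   0.647 2.992] [0.4 0.7 2. ] 59.850362825832065 0.0
tool axes (cols x y z)
 [[-0.789  0.125  0.602]
 [ 0.119  0.992 -0.049]
 [-0.603  0.033 -0.797]] tilt 37.1
[ 450. -500.  650.] [-0.25 -1.75 -0.43]
```

```bash
python3 mv.py  "[720,-250,560]"
```

```text
[ 720. -250.  560.] [-13.15  26.11  21.76]
```

>>> play_rows(
  targets=[
    [0.3, -13, 26, 22, 0],
    [0.3, -13, 26, 22, 0],
    [0.3, -13, 26, 22, 0],
    [0.3, -13, 26, 22, 0],
    [0.3, -13, 26, 22, 0],
    [0.3, -13, 26, 22, 0],
    [0.3, -13, 26, 22, 0],
    [0.3, -13, 26, 22, 0],
  ],
)

```text
clock: 19.1
eef_pos: [723.5, -240.6, 555.1]
tool_rot: [3.097, 0.645, 3.0]
force: [-1.5, 1.1, 0.4]
width: 59.7
gripper_force: 0.0
```

```bash
python3 st.py;python3 mv.py  "[720,0,450]" "[600,-100,350]"
```

```text
19.1 [ 0.857  0.444 -0.83   1.319  0.33   0.868  1.501] [ 723.5 -240.6  555.1] [3.097 0.645 3.   ] [-1.5  1.1  0.4] 59.689931283825615 0.0
tool axes (cols x y z)
 [[-0.791  0.114  0.601]
 [ 0.113  0.993 -0.041]
 [-0.601  0.035 -0.798]] tilt 37.0
[720.   0. 450.] [ 9.3  23.47  7.2 ]
[ 600. -100.  350.] [23.68 11.82  8.38]
```

```bash
python3 mv.py  "[579,-147,231]"
```

```text
[ 579. -147.  231.] [31.97  6.49 16.81]
```

>>> play_rows(
  targets=[
    [0.2, 32, 6.5, 16.8, 0],
    [0.2, 32, 6.5, 16.8, 0],
    [0.2, 32, 6.5, 16.8, 0],
    [0.2, 32, 6.5, 16.8, 0],
    [0.2, 32, 6.5, 16.8, 0],
    [0.2, 32, 6.5, 16.8, 0],
    [0.2, 32, 6.5, 16.8, 0],
    [0.2, 32, 6.5, 16.8, 0],
    [0.2, 32, 6.5, 16.8, 0],
    [0.2, 32, 6.5, 16.8, 0],
  ],
)

```text
clock: 20.1
eef_pos: [589.6, -175.8, 261.8]
tool_rot: [3.129, 0.633, 2.994]
force: [0.4, -0.8, -0.5]
width: 68.2
gripper_force: 0.0
```

```bash
python3 st.py;python3 look.py w2; python3 mv.py  "[579,-147,231]"
```

```text
20.1 [ 0.863  0.514 -0.796  2.159  1.763  0.287  0.008] [ 589.6 -175.8  261.8] [3.129 0.633 2.994] [ 0.4 -0.8 -0.5] 68.16109004949186 0.0
tool axes (cols x y z)
 [[-0.798  0.14   0.587]
 [ 0.119  0.99  -0.075]
 [-0.591  0.01  -0.806]] tilt 36.3
0.85 [330, 118, 383, 183] [ 657. -153.  115.] top 135.8 axis [ 672.44850597 -153.27899818] 621
0.55 [522, 86, 599, 160] [648.  15. 114.] top 135.8 axis [659.97016979  24.86650913] 983
0.3 [254, 7, 638, 350] [656. -89. 113.] top 254.7 axis [ 750.29286703 -223.30837374] 468
[ 579. -147.  231.] [2.67 2.58 1.61]
```

View pics/w2.png

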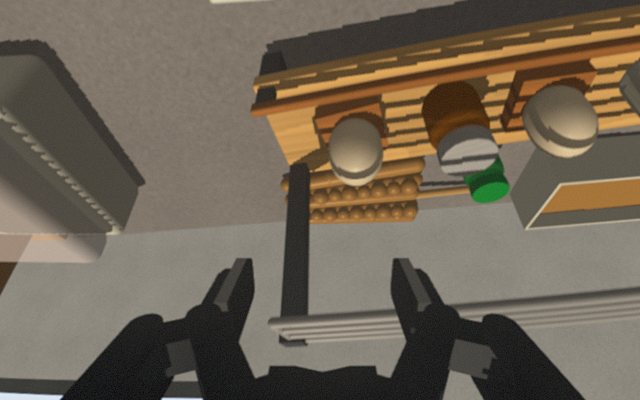

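```bash
python3 mv.py  "[610,-145.5,191.5]" "[669,-153,111]"
```

```text
[ 610.  -145.5  191.5] [2.52 3.11 6.6 ]
[ 669. -153.  111.] [ 2.42  3.08 16.61]
```

>>> play_rows(
  targets=[
    [0.2, 1.3, 1.6, 3.3, 0],
    [0.2, 2.5, 3.1, 6.6, 0],
    [0.2, 2.5, 3.1, 6.6, 0],
    [0.2, 2.5, 3.1, 6.6, 0],
    [0.2, 2.5, 3.1, 6.6, 0],
  ],
)

```text
clock: 20.7
eef_pos: [613.3, -147.8, 196.6]
tool_rot: [3.132, 0.634, 2.996]
force: [0.4, -0.7, 0.3]
width: 68.5
gripper_force: 0.0
```

```bash
python3 st.py; python3 mv.py  "[610,-145.5,191.5]" "[669,-153,111]"
```

```text
20.7 [ 0.809  0.706 -0.887  2.183  2.044  0.52  -0.266] [ 613.3 -147.8  196.6] [3.132 0.634 2.996] [ 0.4 -0.7  0.3] 68.51474505791839 0.0
tool axes (cols x y z)
 [[-0.797  0.14   0.588]
 [ 0.117  0.99  -0.077]
 [-0.593  0.008 -0.805]] tilt 36.3
[ 610.  -145.5  191.5] [0.59 0.17 0.2 ]
[ 669. -153.  111.] [ 0.57  0.19 10.21]
```

>>> play_rows(
  targets=[
    [0.2, 0.3, 0.1, 2.5, 0],
    [0.2, 0.5, 0.1, 5, 0],
    [0.2, 0.5, 0.1, 7.5, 0],
    [0.2, 0.5, 0.1, 7.5, 0],
    [0.2, 0.5, 0.1, 7.5, 0],
  ],
)

```text
clock: 21.2
eef_pos: [653.0, -151.4, 133.3]
tool_rot: [3.132, 0.634, 2.996]
force: [-0.4, 0.1, 0.4]
width: 68.2
gripper_force: 0.0
```

```bash
python3 st.py; python3 mv.py "[669,-153,111]"
```

```text
21.2 [ 0.764  0.879 -0.869  2.114  2.162  0.615 -0.302] [ 653.  -151.4  133.3] [3.132 0.634 2.996] [-0.4  0.1  0.4] 68.23661558213703 0.0
tool axes (cols x y z)
 [[-0.797  0.139  0.588]
 [ 0.117  0.99  -0.076]
 [-0.592  0.008 -0.806]] tilt 36.3
[ 669. -153.  111.] [0.02 0.04 2.75]
```

>>> play_rows(
  targets=[
    [0.2, 0, 0, 1.5, 0],
    [0.2, 0, 0, 2.7, 0],
    [0.2, 0, 0, 2.7, 0],
    [0.35, 0, 0, 2.7, 0],
    [0.43, 0, 0, 2.7, 0],
    [0.43, 0, 0, 2.7, 0],
    [0.43, 0, 0, 2.7, 0],
    [0.43, 0, 0, 2.7, 0],
  ],
)

```text
clock: 22.0
eef_pos: [668.2, -154.3, 110.6]
tool_rot: [3.133, 0.633, 2.995]
force: [-3.4, -3.5, 5.6]
width: 49.7
gripper_force: 41.5
```

```bash
python3 st.py; python3 mv.py "[669,-153,111]"
```

```text
22.0 [ 0.748  0.934 -0.856  2.078  2.191  0.634 -0.302] [ 668.2 -154.3  110.6] [3.133 0.633 2.995] [-3.4 -3.5  5.6] 49.73373508538337 41.49664521217346
tool axes (cols x y z)
 [[-0.797  0.141  0.587]
 [ 0.117  0.99  -0.078]
 [-0.592  0.007 -0.806]] tilt 36.3
[ 669. -153.  111.] [-0.07  0.14  0.  ]
```

>>> play_rows(
  targets=[
    [0.43, -0.6, 0, -0.8, 0],
    [0.43, -1.2, 0, -1.6, 0],
    [0.43, -1.8, 0, -2.4, 0],
    [0.43, -2.4, 0, -3.2, 0],
    [0.43, -2.1, -0.2, -5.3, 0],
    [0.43, -2.1, -0.2, -5.3, 0],
    [0.43, -2.1, -0.2, -5.3, 0],
  ],
)

```text
clock: 22.7
eef_pos: [654.3, -153.2, 165.4]
tool_rot: [3.13, 0.633, 2.996]
force: [0.4, -0.0, -0.9]
width: 49.3
gripper_force: 41.5
```

```bash
python3 st.py; python3 mv.py "[490,-150,190]" "[490,-150,230]"
```

```text
22.7 [ 0.761  0.799 -0.848  2.095  2.064  0.538 -0.239] [ 654.3 -153.2  165.4] [3.13  0.633 2.996] [ 0.4 -0.  -0.9] 49.291268772823756 41.51591777801514
tool axes (cols x y z)
 [[-0.798  0.138  0.587]
 [ 0.117  0.99  -0.075]
 [-0.592  0.009 -0.806]] tilt 36.3
[ 490. -150.  190.] [ 11.69  -1.93 -11.66]
[ 490. -150.  230.] [  9.32  -1.9  -14.88]
```

```bash
python3 mv.py "[575,-140,168]"
```

```text
[ 575. -140.  168.] [ 6.32  0.21 -4.97]
```

>>> play_rows(
  targets=[
    [0.43, 1.6, 0.05, -1.2, 0],
    [0.43, 3.2, 0.1, -2.5, 0],
    [0.43, 4.8, 0.15, -3.7, 0],
    [0.43, 6.3, 0.2, -5, 0],
    [0.43, 6.3, 0.2, -5, 0],
  ],
)

```text
clock: 23.2
eef_pos: [572.4, -139.3, 166.5]
tool_rot: [3.129, 0.628, 2.996]
force: [0.5, 1.0, -1.1]
width: 50.1
gripper_force: 41.5
```

```bash
python3 st.py; python3 mv.py "[545,20,150]" "[530,200,150]"
```

```text
23.2 [ 0.851  0.775 -0.954  2.303  2.192  0.649 -0.404] [ 572.4 -139.3  166.5] [3.129 0.628 2.996] [ 0.5  1.  -1.1] 50.05860143764816 41.50719076395035
tool axes (cols x y z)
 [[-0.8    0.137  0.584]
 [ 0.117  0.991 -0.072]
 [-0.588  0.011 -0.809]] tilt 36.0
[545.  20. 150.] [ 5.02 15.39 -1.42]
[530. 200. 150.] [ 8.33 33.01 -3.59]
```

>>> play_rows(
  targets=[
    [0.43, 1, 3.5, -0.3, 0],
    [0.43, 2, 7, -0.6, 0],
    [0.43, 3, 10.5, -1, 0],
    [0.43, 4, 14, -1.2, 0],
    [0.43, 5, 17.5, -1.5, 0],
    [0.43, 5.5, 21, -1.8, 0],
    [0.43, 6, 23, -2.2, 0],
    [0.43, 6, 23, -2.2, 0],
  ],
)

```text
clock: 24.0
eef_pos: [546.6, 102.0, 152.4]
tool_rot: [3.125, 0.632, 2.998]
force: [-0.1, -0.1, -0.9]
width: 49.5
gripper_force: 41.6
```

```bash
python3 st.py; python3 mv.py "[530,200,150]" "[530,200,100]"
```

```text
24.0 [ 0.265  0.853 -1.055  2.369  1.967  1.093 -0.777] [546.6 102.  152.4] [3.125 0.632 2.998] [-0.1 -0.1 -0.9] 49.543457560013046 41.56709745526314
tool axes (cols x y z)
 [[-0.798  0.133  0.587]
 [ 0.115  0.991 -0.067]
 [-0.591  0.014 -0.807]] tilt 36.2
[530. 200. 150.] [ 2.59  9.49 -1.44]
[530. 200. 100.] [5.55 9.42 2.59]
```

```bash
python3 mv.py "[525.6,200.5,120]"  "[525.6,200.5,90]"
```

```text
[525.6 200.5 120. ] [4.72 9.44 0.72]
[525.6 200.5  90. ] [6.5  9.4  3.14]
```

>>> play_rows(
  targets=[
    [0.43, 1, 3, -0.3, 0],
    [0.43, 2.2, 6, 0, 0],
    [0.43, 3.7, 9.4, 0, 0],
    [0.43, 4.7, 9.4, 0.7, 0],
    [0.43, 5.6, 9.4, 1.9, 0],
    [0.43, 6.5, 9.4, 3.1, 0],
    [0.43, 6.5, 9.4, 3.1, 0],
  ],
)

```text
clock: 24.7
eef_pos: [524.9, 194.0, 87.4]
tool_rot: [3.133, 0.629, 2.996]
force: [0.5, -0.4, -0.8]
width: 49.7
gripper_force: 41.6
```

```bash
python3 st.py; python3 look.py w3; python3 mv.py "[525.6,200.5,75]"  "[525.6,200.5,62]"
```

```text
24.7 [-0.016  1.025 -0.999  2.328  1.974  1.283 -0.974] [524.9 194.   87.4] [3.133 0.629 2.996] [ 0.5 -0.4 -0.8] 49.690356600134 41.63335248827934
tool axes (cols x y z)
 [[-0.8    0.14   0.583]
 [ 0.118  0.99  -0.077]
 [-0.588  0.007 -0.809]] tilt 36.0
0.98 [0, 196, 47, 252] [508.  28.  45.] top 60.8 axis [527.97999311  49.03417815] 120
0.93 [169, 1, 368, 166] [422. 200.  78.] top 86.0 axis [432.01756299 196.003098  ] 81
0.92 [0, 0, 120, 206] [431. 131.  60.] top 83.2 axis [435.52667283 111.61744222] 5362
0.79 [267, 209, 379, 356] [511. 197.  87.] top 111.4 axis [529.39198083 195.07691376] 3448
0.61 [402, 253, 458, 316] [666. 275.  35.] top 100.9 axis [693.59339804 271.30700554] 157
[525.6 200.5  75. ] [0.91 0.58 1.13]
[525.6 200.5  62. ] [1.68 0.56 2.18]
```

View pics/w3.png

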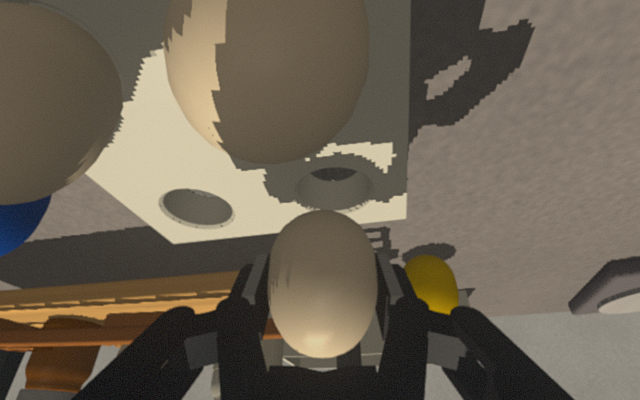

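```bash
python3 mv.py "[525.2,199.2,72]"  "[525.2,199.2,61.5]"
```

```text
[525.2 199.2  72. ] [1.11 0.44 1.36]
[525.2 199.2  61.5] [1.73 0.43 2.21]
```

>>> play_rows(
  targets=[
    [0.43, 0.4, 0.45, 0.5, 0],
    [0.43, 0.8, 0.45, 1.0, 0],
    [0.43, 1.0, 0.45, 1.3, 0],
    [0.43, 1.0, 0.45, 1.3, 0],
  ],
)

```text
clock: 25.2
eef_pos: [525.2, 199.3, 72.9]
tool_rot: [3.13, 0.632, 2.996]
force: [-0.5, -1.0, -0.2]
width: 49.7
gripper_force: 41.6
```

```bash
python3 st.py; python3 mv.py "[525.2,199.2,72]"  "[525.2,199.2,61.5]"
```

```text
25.2 [-0.034  1.061 -0.984  2.323  2.004  1.304 -0.997] [525.2 199.3  72.9] [3.13  0.632 2.996] [-0.5 -1.  -0.2] 49.70760166322882 41.63239806890488
tool axes (cols x y z)
 [[-0.799  0.139  0.586]
 [ 0.117  0.99  -0.075]
 [-0.59   0.009 -0.807]] tilt 36.2
[525.2 199.2  72. ] [ 0.05 -0.01  0.07]
[525.2 199.2  61.5] [ 0.67 -0.02  0.92]
```

>>> play_rows(
  targets=[
    [0.43, 0.2, 0, 0.3, 0],
    [0.43, 0.4, 0, 0.55, 0],
    [0.43, 0.55, 0, 0.75, 0],
    [0.43, 0.6, 0, 0.8, 0],
    [0.43, 0.6, 0, 0.8, 0],
  ],
)

```text
clock: 25.7
eef_pos: [525.2, 199.7, 63.3]
tool_rot: [3.13, 0.632, 2.996]
force: [0.4, 0.6, -1.3]
width: 49.4
gripper_force: 41.6
```

```bash
python3 st.py
```

```text
25.7 [-0.04   1.083 -0.973  2.323  2.025  1.315 -1.01 ] [525.2 199.7  63.3] [3.13  0.632 2.996] [ 0.4  0.6 -1.3] 49.401930856999826 41.63200244307518
tool axes (cols x y z)
 [[-0.798  0.138  0.586]
 [ 0.117  0.99  -0.074]
 [-0.591  0.01  -0.807]] tilt 36.2
```

No contact yet, so I'll go down in 1 mm steps.

>>> play_rows(
  targets=[
    [0.43, 0.06, 0, 0.08, 0],
    [0.43, 0.12, 0, 0.16, 0],
    [0.43, 0.12, 0, 0.16, 0],
  ],
)

```text
clock: 26.0
eef_pos: [525.5, 200.0, 61.7]
tool_rot: [3.129, 0.633, 2.995]
force: [1.1, 1.4, 0.2]
width: 49.1
gripper_force: 41.7
```

>>> play_rows(
  targets=[
    [0.43, 0.06, 0, 0.08, 0],
    [0.43, 0.06, 0, 0.08, 0],
  ],
)

```text
clock: 26.2
eef_pos: [525.7, 200.3, 61.0]
tool_rot: [3.128, 0.634, 2.995]
force: [-0.2, 1.7, 2.7]
width: 49.5
gripper_force: 42.0
```

>>> play_rows(
  targets=[
    [0.4, 0, 0, 0, 0],
    [0.38, 0, 0, 0, 0],
    [0.34, 0, 0, 0, 0],
    [0.28, 0, 0, 0, 0],
    [0.26, 0, 0, 0, 0],
  ],
)

```text
clock: 26.7
eef_pos: [525.0, 199.3, 60.2]
tool_rot: [3.131, 0.632, 2.996]
force: [-0.8, 0.4, 0.3]
width: 63.1
gripper_force: 0.0
```

```bash
python3 st.py; python3 look.py w4; python3 mv.py "[525,199,120]" "[525,199,170]"
```

```text
26.7 [-0.041  1.09  -0.969  2.323  2.03   1.319 -1.014] [525.  199.3  60.2] [3.131 0.632 2.996] [-0.8  0.4  0.3] 63.11941640062162 0.0
tool axes (cols x y z)
 [[-0.798  0.139  0.586]
 [ 0.117  0.99  -0.075]
 [-0.591  0.009 -0.807]] tilt 36.2
0.93 [272, 215, 378, 358] [513. 205.  62.] top 85.0 axis [530.45821089 201.88726013] 2905
0.83 [0, 64, 78, 268] [437. 134.  50.] top 72.3 axis [436.4105774  110.50940179] 3076
0.79 [89, 0, 354, 277] [427. 212.  64.] top 85.6 axis [430.58117265 195.642378  ] 2172
0.6 [425, 279, 457, 314] [669. 286.  20.] top 34.6 axis None 6
[525. 199. 120.] [-3.53  0.01 -4.82]
[525. 199. 170.] [-6.48  0.06 -8.86]
```

View pics/w4.png

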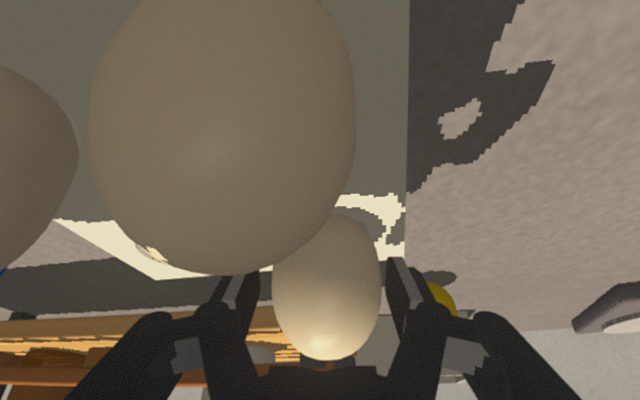

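>>> play_rows(
  targets=[
    [0.26, -0.9, 0, -1.2, 0],
    [0.26, -1.8, 0, -2.4, 0],
    [0.26, -3.5, 0, -4.8, 0],
    [0.2, -5.2, 0, -7, 0],
    [0.2, -6.5, 0, -8.9, 0],
    [0.2, -6.5, 0, -8.9, 0],
  ],
)

```text
clock: 27.4
eef_pos: [525.8, 199.4, 173.9]
tool_rot: [3.126, 0.637, 2.994]
force: [1.3, -0.3, 0.2]
width: 68.1
gripper_force: 0.0
```

```bash
python3 st.py; python3 mv.py "[560,30,220]" "[598,32.5,192]"
```

```text
27.4 [ 0.04   0.831 -1.094  2.293  1.783  1.184 -0.824] [525.8 199.4 173.9] [3.126 0.637 2.994] [ 1.3 -0.3  0.2] 68.13721189280973 0.0
tool axes (cols x y z)
 [[-0.795  0.138  0.591]
 [ 0.118  0.99  -0.072]
 [-0.595  0.012 -0.804]] tilt 36.5
[560.  30. 220.] [ -7.47 -16.25  -0.46]
[598.   32.5 192. ] [ -8.79 -15.51   4.01]
```

>>> play_rows(
  targets=[
    [0.2, -2.2, -3.9, 0.8, 0],
    [0.2, -4.4, -7.8, 1.8, 0],
    [0.2, -6.6, -11.7, 2.8, 0],
    [0.2, -8.8, -15.5, 4, 0],
    [0.2, -8.8, -15.5, 4, 0],
    [0.2, -8.8, -15.5, 4, 0],
  ],
)

```text
clock: 28.0
eef_pos: [596.8, 29.9, 187.9]
tool_rot: [3.13, 0.631, 2.992]
force: [0.4, 1.0, 0.5]
width: 68.4
gripper_force: 0.0
```

```bash
python3 st.py; python3 mv.py "[640,27,132]" "[655.8,25,110.6]"
```

```text
28.0 [ 0.487  0.781 -1.065  2.261  1.919  0.907 -0.504] [596.8  29.9 187.9] [3.13  0.631 2.992] [0.4 1.  0.5] 68.35186176276459 0.0
tool axes (cols x y z)
 [[-0.799  0.142  0.585]
 [ 0.12   0.99  -0.076]
 [-0.59   0.01  -0.808]] tilt 36.1
[640.  27. 132.] [-0.19  0.28  7.06]
[655.8  25.  110.6] [-0.21  0.28  9.73]
```

>>> play_rows(
  targets=[
    [0.2, -0.1, 0.15, 2.3, 0],
    [0.2, -0.2, 0.3, 4.7, 0],
    [0.2, -0.2, 0.3, 7, 0],
    [0.2, -0.2, 0.3, 7, 0],
    [0.2, -0.2, 0.3, 7, 0],
  ],
)

```text
clock: 28.5
eef_pos: [639.1, 31.6, 133.0]
tool_rot: [3.128, 0.63, 2.998]
force: [-0.4, -0.7, 0.6]
width: 68.5
gripper_force: 0.0
```

```bash
python3 st.py; python3 mv.py "[655.8,25,110.6]"
```

```text
28.5 [ 0.447  0.924 -1.001  2.182  2.034  0.944 -0.507] [639.1  31.6 133. ] [3.128 0.63  2.998] [-0.4 -0.7  0.6] 68.5158964961827 0.0
tool axes (cols x y z)
 [[-0.8    0.135  0.585]
 [ 0.116  0.991 -0.071]
 [-0.589  0.011 -0.808]] tilt 36.1
[655.8  25.  110.6] [-0.09 -0.46  2.83]
```

>>> play_rows(
  targets=[
    [0.2, 0, -0.45, 0, 0],
    [0.2, 0, -0.45, 0, 0],
  ],
)

```text
clock: 28.7
eef_pos: [639.1, 24.9, 134.4]
tool_rot: [3.13, 0.633, 2.997]
force: [0.5, -0.1, 0.0]
width: 68.5
gripper_force: 0.0
```

```bash
python3 st.py; python3 mv.py "[655.8,25,110.6]"
```

```text
28.7 [ 0.459  0.921 -1.     2.185  2.039  0.939 -0.504] [639.1  24.9 134.4] [3.13  0.633 2.997] [ 0.5 -0.1  0. ] 68.47918803748561 0.0
tool axes (cols x y z)
 [[-0.798  0.138  0.587]
 [ 0.116  0.99  -0.074]
 [-0.592  0.009 -0.806]] tilt 36.3
[655.8  25.  110.6] [0.08 0.22 2.89]
```

>>> play_rows(
  targets=[
    [0.2, 0.1, 0.2, 1.5, 0],
    [0.2, 0.1, 0.2, 2.9, 0],
    [0.2, 0.1, 0.2, 2.9, 0],
    [0.2, 0.1, 0.2, 2.9, 0],
  ],
)

```text
clock: 29.1
eef_pos: [655.8, 24.9, 109.5]
tool_rot: [3.129, 0.632, 2.995]
force: [-0.2, 0.9, 0.1]
width: 68.4
gripper_force: 0.0
```

```bash
python3 st.py; python3 mv.py "[655.8,25,110.6]"
```

```text
29.1 [ 0.446  0.979 -0.975  2.148  2.082  0.949 -0.503] [655.8  24.9 109.5] [3.129 0.632 2.995] [-0.2  0.9  0.1] 68.39905250547964 0.0
tool axes (cols x y z)
 [[-0.798  0.139  0.586]
 [ 0.118  0.99  -0.074]
 [-0.591  0.01  -0.807]] tilt 36.2
[655.8  25.  110.6] [-0.06  0.01 -0.09]
```

Next I'll close and lift, using the same moves as for egg b.

>>> play_rows(
  targets=[
    [0.35, 0, 0, 0, 0],
    [0.43, 0, 0, 0, 0],
    [0.43, 0, 0, 0, 0],
    [0.43, 0, 0, 0, 0],
    [0.43, 0, 0, 0, 0],
  ],
)

```text
clock: 29.6
eef_pos: [655.7, 23.8, 110.2]
tool_rot: [3.132, 0.633, 2.996]
force: [-5.1, -3.0, 5.6]
width: 49.4
gripper_force: 41.6
```

>>> play_rows(
  targets=[
    [0.43, -0.6, 0, -0.8, 0],
    [0.43, -1.2, 0, -1.6, 0],
    [0.43, -1.8, 0, -2.4, 0],
    [0.43, -2.4, 0, -3.2, 0],
    [0.43, -2.1, -0.2, -5.3, 0],
    [0.43, -2.1, -0.2, -5.3, 0],
    [0.43, -2.1, -0.2, -5.3, 0],
  ],
)

```text
clock: 30.3
eef_pos: [641.9, 24.3, 165.5]
tool_rot: [3.13, 0.634, 2.996]
force: [-0.7, 0.2, -0.6]
width: 49.5
gripper_force: 41.6
```

```bash
python3 st.py; python3 mv.py "[560,28,165]"
```

```text
30.3 [ 0.475  0.853 -1.016  2.165  1.955  0.89  -0.441] [641.9  24.3 165.5] [3.13  0.634 2.996] [-0.7  0.2 -0.6] 49.46240718867715 41.60937309265137
tool axes (cols x y z)
 [[-0.797  0.138  0.587]
 [ 0.117  0.99  -0.074]
 [-0.592  0.009 -0.806]] tilt 36.3
[560.  28. 165.] [ 6.6  -0.76 -4.8 ]
```

>>> play_rows(
  targets=[
    [0.43, 1.7, -0.2, -1.2, 0],
    [0.43, 3.4, -0.4, -2.4, 0],
    [0.43, 5, -0.6, -3.6, 0],
    [0.43, 6.6, -0.8, -4.8, 0],
    [0.43, 6.6, -0.8, -4.8, 0],
  ],
)

```text
clock: 30.8
eef_pos: [557.4, 28.1, 163.3]
tool_rot: [3.131, 0.629, 2.999]
force: [0.1, -0.1, -0.7]
width: 49.7
gripper_force: 41.6
```

```bash
python3 st.py; python3 mv.py "[530.6,116.5,150]" "[530.6,116.5,90]"
```

```text
30.8 [ 0.473  0.823 -1.072  2.376  2.017  0.991 -0.646] [557.4  28.1 163.3] [3.131 0.629 2.999] [ 0.1 -0.1 -0.7] 49.730052001840555 41.62670195102692
tool axes (cols x y z)
 [[-0.8    0.136  0.584]
 [ 0.115  0.991 -0.073]
 [-0.588  0.009 -0.809]] tilt 36.0
[530.6 116.5 150. ] [ 3.95  8.39 -1.14]
[530.6 116.5  90. ] [7.48 8.33 3.71]
```

>>> play_rows(
  targets=[
    [0.43, 1.3, 2.8, -0.4, 0],
    [0.43, 2.6, 5.6, -0.8, 0],
    [0.43, 4, 8.4, -1.1, 0],
    [0.43, 5.2, 8.4, 0.5, 0],
    [0.43, 6.4, 8.4, 2.1, 0],
    [0.43, 7.5, 8.3, 3.7, 0],
    [0.43, 7.5, 8.3, 3.7, 0],
  ],
)

```text
clock: 31.5
eef_pos: [532.6, 115.9, 88.1]
tool_rot: [3.131, 0.628, 2.995]
force: [-0.8, 0.4, -0.8]
width: 49.4
gripper_force: 41.7
```

```bash
python3 st.py; python3 look.py w5; python3 mv.py "[530.6,116.5,72]"
```

```text
31.5 [ 0.175  1.027 -1.013  2.405  2.08   1.259 -0.916] [532.6 115.9  88.1] [3.131 0.628 2.995] [-0.8  0.4 -0.8] 49.40409104286047 41.67567327618599
tool axes (cols x y z)
 [[-0.801  0.14   0.583]
 [ 0.118  0.99  -0.076]
 [-0.588  0.008 -0.809]] tilt 36.0
0.96 [133, 0, 344, 157] [428. 117.  79.] top 86.2 axis [436.62065401 111.7962866 ] 101
0.8 [473, 0, 638, 107] [435. 180.  74.] top 84.6 axis [447.39700563 148.44850689] 405
0.79 [437, 141, 566, 277] [515. 196.  62.] top 85.5 axis [530.35919064 201.96806039] 3320
0.72 [267, 209, 377, 358] [519. 119.  88.] top 112.3 axis [537.36394635 116.98232905] 3416
0.71 [485, 268, 553, 319] [675. 268.  52.] top 68.2 axis [688.37880552 274.17469849] 165
[530.6 116.5  72. ] [ 1.32 -0.04  1.35]
```

>>> play_rows(
  targets=[
    [0.43, 0.45, 0, 0.45, 0],
    [0.43, 0.9, 0, 0.9, 0],
    [0.43, 1.3, 0, 1.3, 0],
    [0.43, 1.3, 0, 1.3, 0],
    [0.43, 1.3, 0, 1.3, 0],
  ],
)

```text
clock: 32.1
eef_pos: [530.0, 116.7, 72.8]
tool_rot: [3.13, 0.632, 2.996]
force: [-0.5, -0.8, -0.7]
width: 49.2
gripper_force: 41.7
```

```bash
python3 st.py; python3 mv.py "[530.1,116.4,64]"
```

```text
32.1 [ 0.16   1.069 -0.996  2.415  2.12   1.295 -0.948] [530.  116.7  72.8] [3.13  0.632 2.996] [-0.5 -0.8 -0.7] 49.22657633957522 41.67442828416824
tool axes (cols x y z)
 [[-0.798  0.138  0.586]
 [ 0.117  0.99  -0.074]
 [-0.591  0.01  -0.807]] tilt 36.2
[530.1 116.4  64. ] [ 0.51 -0.03  0.71]
```

>>> play_rows(
  targets=[
    [0.43, 0.2, 0, 0.3, 0],
    [0.43, 0.4, 0, 0.5, 0],
    [0.43, 0.5, 0, 0.7, 0],
    [0.43, 0.5, 0, 0.7, 0],
  ],
)

```text
clock: 32.5
eef_pos: [530.1, 116.6, 63.9]
tool_rot: [3.13, 0.632, 2.996]
force: [1.2, 0.6, -0.8]
width: 49.6
gripper_force: 41.7
```

>>> play_rows(
  targets=[
    [0.43, 0.06, 0, 0.08, 0],
    [0.43, 0.12, 0, 0.16, 0],
    [0.43, 0.12, 0, 0.16, 0],
  ],
)

```text
clock: 32.8
eef_pos: [530.2, 116.7, 62.2]
tool_rot: [3.13, 0.632, 2.996]
force: [1.0, -0.2, -0.8]
width: 49.8
gripper_force: 41.7
```

>>> play_rows(
  targets=[
    [0.43, 0.06, 0, 0.08, 0],
    [0.43, 0.06, 0, 0.08, 0],
  ],
)

```text
clock: 33.0
eef_pos: [530.3, 116.7, 61.3]
tool_rot: [3.129, 0.632, 2.996]
force: [-0.1, 0.2, -0.6]
width: 49.5
gripper_force: 41.7
```

>>> play_rows(
  targets=[
    [0.43, 0.05, 0, 0.06, 0],
    [0.43, 0.05, 0, 0.06, 0],
  ],
)

```text
clock: 33.2
eef_pos: [530.4, 116.9, 60.7]
tool_rot: [3.129, 0.633, 2.995]
force: [1.2, -0.5, 0.0]
width: 49.4
gripper_force: 41.7
```

>>> play_rows(
  targets=[
    [0.43, 0.05, 0, 0.06, 0],
    [0.43, 0.05, 0, 0.06, 0],
  ],
)

```text
clock: 33.4
eef_pos: [530.6, 116.9, 60.3]
tool_rot: [3.129, 0.634, 2.996]
force: [0.0, -0.2, 3.3]
width: 49.4
gripper_force: 42.1
```

Contact. I'll release, lift clear and check.

>>> play_rows(
  targets=[
    [0.4, 0, 0, 0, 0],
    [0.38, 0, 0, 0, 0],
    [0.34, 0, 0, 0, 0],
    [0.28, 0, 0, 0, 0],
    [0.27, 0, 0, 0, 0],
  ],
)

```text
clock: 33.9
eef_pos: [530.0, 116.7, 59.5]
tool_rot: [3.13, 0.632, 2.996]
force: [0.8, -1.5, -0.6]
width: 62.5
gripper_force: 0.0
```

```bash
python3 st.py; python3 look.py w6
```

```text
33.9 [ 0.153  1.102 -0.98   2.415  2.148  1.315 -0.963] [530.  116.7  59.5] [3.13  0.632 2.996] [ 0.8 -1.5 -0.6] 62.526269826235755 0.0
tool axes (cols x y z)
 [[-0.798  0.138  0.586]
 [ 0.117  0.99  -0.074]
 [-0.591  0.01  -0.807]] tilt 36.2
0.92 [447, 194, 589, 348] [513. 196.  59.] top 84.8 axis [530.36743996 201.95020028] 4558
0.91 [3, 165, 131, 305] [489.  16.  47.] top 68.0 axis [502.1533998    6.14164458] 2424
0.78 [75, 0, 352, 281] [430. 129.  63.] top 85.5 axis [435.54483855 111.79661605] 2507
0.75 [265, 215, 378, 362] [518. 121.  62.] top 85.0 axis [535.39993086 118.01111352] 2937
0.72 [502, 0, 639, 215] [433. 173.  56.] top 76.3 axis [431.18965198 146.22727464] 1601
```

>>> play_rows(
  targets=[
    [0.27, -0.9, 0, -1.2, 0],
    [0.27, -1.8, 0, -2.4, 0],
    [0.27, -3.5, 0, -4.8, 0],
    [0.27, -5.2, 0, -7, 0],
    [0.27, -7, 0, -9.5, 0],
    [0.27, -9, 0, -12.5, 0],
    [0.27, -9, 0, -12.5, 0],
    [0.27, -9, 0, -12.5, 0],
  ],
)

```text
clock: 34.8
eef_pos: [528.9, 115.1, 214.6]
tool_rot: [3.13, 0.635, 2.995]
force: [-0.5, -0.6, -0.9]
width: 62.2
gripper_force: 0.0
```

```bash
python3 st.py; python3 look.py w7
python3 - <<'E'
from h import *
im,d=ctrl.get_image("scene");a=im[140:360,180:440];save("fin",cv2.resize(a,(709,600),interpolation=cv2.INTER_CUBIC))
E
```

```text
34.8 [ 0.289  0.703 -1.149  2.351  1.773  1.036 -0.68 ] [528.9 115.1 214.6] [3.13  0.635 2.995] [-0.5 -0.6 -0.9] 62.19773588615167 0.0
tool axes (cols x y z)
 [[-0.797  0.139  0.588]
 [ 0.117  0.99  -0.075]
 [-0.593  0.009 -0.805]] tilt 36.4
0.85 [128, 7, 207, 88] [493.  16.  51.] top 68.6 axis [502.10919898   6.09345982] 873
0.64 [401, 19, 479, 102] [518. 197.  68.] top 85.9 axis [530.35851037 202.02315915] 930
0.62 [288, 42, 357, 123] [522. 119.  69.] top 85.7 axis [535.46242287 117.92256197] 724
0.6 [450, 145, 505, 204] [674. 268.  45.] top 68.1 axis [687.99687332 273.70381305] 520
```

View pics/fin.png

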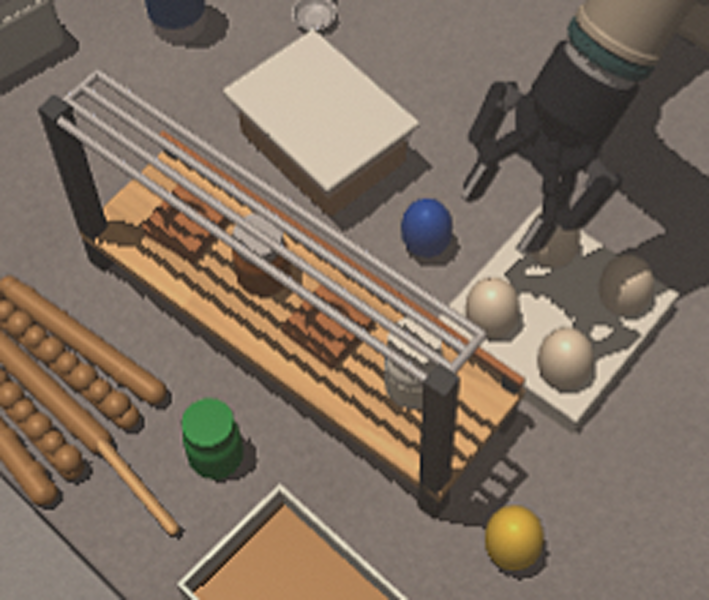

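The final picture shows both eggs upright in the rear pockets, at (492,308) and (566,360). The stands are empty and everything else is where it was. Handing in.

```bash
python3 -c "
from cell import ctrl
print(ctrl.finish_job())"
```

```text
the job is handed in; nothing more can be done
None
```

Both eggs from the rack now stand upright in the tray's two free pockets, the last picture showed nothing else moved, and I handed the job in at about 35 s of the 64 s allowed; during one repositioning move, joint 2 read -0.375 rad against its stated limit of -0.37.

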